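# Cull the snapped locating pin from the rack

## Task

One of the four locating pins in the aluminium rack has a shank that is snapped off short, but the rack hides the shanks and the knobs all look alike. Find out which it is, stand that pin in the red reject holder with its flange down on the block, and leave the three good pins fully home in the rack. Do not disturb the screwdriver, side cutters and tin lying around.

Things in the scene. Friction and masses are not known exactly. Their poses are not given: they have to be found in the camera images.
- pin_a_knob (a point): one of four look-alike pins, 0.1 to 0.25 kg. Ribbed black round knob 34 mm across, 37 tall, on a steel flange 31 mm across, 9 tall; below it a straight shank 18 mm across, 110 mm long on three pins, snapped off at 60 mm on one; which one is unknown, and weight does not tell. Point: mid-knob on the pin's axis, 27.5 mm above the flange's underside, 18.5 below the knob's top; z up along the pin.
- pin_b_knob (a point): one of four look-alike pins, 0.1 to 0.25 kg. Ribbed black round knob 34 mm across, 37 tall, on a steel flange 31 mm across, 9 tall; below it a straight shank 18 mm across, 110 mm long on three pins, snapped off at 60 mm on one; which one is unknown, and weight does not tell. Point: mid-knob on the pin's axis, 27.5 mm above the flange's underside, 18.5 below the knob's top; z up along the pin.
- pin_c_knob (a point): one of four look-alike pins, 0.1 to 0.25 kg. Ribbed black round knob 34 mm across, 37 tall, on a steel flange 31 mm across, 9 tall; below it a straight shank 18 mm across, 110 mm long on three pins, snapped off at 60 mm on one; which one is unknown, and weight does not tell. Point: mid-knob on the pin's axis, 27.5 mm above the flange's underside, 18.5 below the knob's top; z up along the pin.
- pin_d_knob (a point): one of four look-alike pins, 0.1 to 0.25 kg. Ribbed black round knob 34 mm across, 37 tall, on a steel flange 31 mm across, 9 tall; below it a straight shank 18 mm across, 110 mm long on three pins, snapped off at 60 mm on one; which one is unknown, and weight does not tell. Point: mid-knob on the pin's axis, 27.5 mm above the flange's underside, 18.5 below the knob's top; z up along the pin.
- rack_top (a point): centre of the top face of the pin rack, a fixed aluminium block 64 mm (along x) by 296 mm (along y), 125 mm tall, with 10 mm high feet that stick out 28 mm at both ends; z is up. Four upright bores 20 mm across go right through it, at y = -112.5, -37.5, 37.5 and 112.5 mm from this point, one pin in each, flange on the top face, shank hidden inside.
- rack: the same rack; origin at its underside centre, axes as rack_top. A pin lifted 75 mm still has 35 mm of shank in its bore if it is a full one, and the bore stops it when it is moved sideways; the snapped one is then 15 mm clear above the rack and moves freely.
- reject_mouth (a point): mouth centre, at the top face, of the fixed red reject holder: block 80 x 80 mm, 78 mm tall, feet 10 mm high stick out 12 mm at two sides; z is up. One upright hole 26 mm across goes right through to the worktop. The snapped pin hangs in it, flange on the top face; a full pin stands on the worktop with its flange 32 mm above the top face.
- screwdriver_b: yellow-handled screwdriver, 170 mm, lying on the worktop behind the rack (bystander). Origin at its underside centre
- side_cutters: side cutters with blue handles, 144 mm, lying on the worktop behind the rack and the reject holder (bystander). Origin at its underside centre
- terminal_tin: round tin with a red lid, 64 mm across, 42 mm tall, standing to the right of the reject holder (bystander). Origin at its underside centre
There are look-alikes about, which are no part of the job. What is shaped like the part that bears pin_c_knob but purple is not meant.

How it is judged:
At the end, for the whole second after the job is handed in: The snapped pin stands upright (within 0.15 rad) in the reject holder with its flange down on the top face (within 5 mm; knob within 12 mm of the hole's axis), and the three full pins stand upright in bores of the rack, any bore, flange down on the top face (within 5 mm) (((horizontal distance between pin_a_knob and reject_mouth below 0.012 m and z of pin_a_knob in the frame of reject_mouth below 0.0325 m and angle between each of pin_a_knob, pin_b_knob, pin_c_knob, pin_d_knob's own z axis and vertical below 0.15 rad and x of pin_b_knob in the frame of rack_top between -0.012 and 0.012 m and y of pin_b_knob in the frame of rack_top between -0.13 and 0.13 m and z of pin_b_knob in the frame of rack_top between 0.02 and 0.0325 m and x of pin_c_knob in the frame of rack_top between -0.012 and 0.012 m and y of pin_c_knob in the frame of rack_top between -0.13 and 0.13 m and z of pin_c_knob in the frame of rack_top between 0.02 and 0.0325 m and x of pin_d_knob in the frame of rack_top between -0.012 and 0.012 m and y of pin_d_knob in the frame of rack_top between -0.13 and 0.13 m and z of pin_d_knob in the frame of rack_top between 0.02 and 0.0325 m) or (horizontal distance between pin_b_knob and reject_mouth below 0.012 m and z of pin_b_knob in the frame of reject_mouth below 0.0325 m and angle between each of pin_b_knob, pin_a_knob, pin_c_knob, pin_d_knob's own z axis and vertical below 0.15 rad and x of pin_a_knob in the frame of rack_top between -0.012 and 0.012 m and y of pin_a_knob in the frame of rack_top between -0.13 and 0.13 m and z of pin_a_knob in the frame of rack_top between 0.02 and 0.0325 m and x of pin_c_knob in the frame of rack_top between -0.012 and 0.012 m and y of pin_c_knob in the frame of rack_top between -0.13 and 0.13 m and z of pin_c_knob in the frame of rack_top between 0.02 and 0.0325 m and x of pin_d_knob in the frame of rack_top between -0.012 and 0.012 m and y of pin_d_knob in the frame of rack_top between -0.13 and 0.13 m and z of pin_d_knob in the frame of rack_top between 0.02 and 0.0325 m) or (horizontal distance between pin_c_knob and reject_mouth below 0.012 m and z of pin_c_knob in the frame of reject_mouth below 0.0325 m and angle between each of pin_c_knob, pin_a_knob, pin_b_knob, pin_d_knob's own z axis and vertical below 0.15 rad and x of pin_a_knob in the frame of rack_top between -0.012 and 0.012 m and y of pin_a_knob in the frame of rack_top between -0.13 and 0.13 m and z of pin_a_knob in the frame of rack_top between 0.02 and 0.0325 m and x of pin_b_knob in the frame of rack_top between -0.012 and 0.012 m and y of pin_b_knob in the frame of rack_top between -0.13 and 0.13 m and z of pin_b_knob in the frame of rack_top between 0.02 and 0.0325 m and x of pin_d_knob in the frame of rack_top between -0.012 and 0.012 m and y of pin_d_knob in the frame of rack_top between -0.13 and 0.13 m and z of pin_d_knob in the frame of rack_top between 0.02 and 0.0325 m) or (horizontal distance between pin_d_knob and reject_mouth below 0.012 m and z of pin_d_knob in the frame of reject_mouth below 0.0325 m and angle between each of pin_d_knob, pin_a_knob, pin_b_knob, pin_c_knob's own z axis and vertical below 0.15 rad and x of pin_a_knob in the frame of rack_top between -0.012 and 0.012 m and y of pin_a_knob in the frame of rack_top between -0.13 and 0.13 m and z of pin_a_knob in the frame of rack_top between 0.02 and 0.0325 m and x of pin_b_knob in the frame of rack_top between -0.012 and 0.012 m and y of pin_b_knob in the frame of rack_top between -0.13 and 0.13 m and z of pin_b_knob in the frame of rack_top between 0.02 and 0.0325 m and x of pin_c_knob in the frame of rack_top between -0.012 and 0.012 m and y of pin_c_knob in the frame of rack_top between -0.13 and 0.13 m and z of pin_c_knob in the frame of rack_top between 0.02 and 0.0325 m))); the robot touches nothing.
It fails at once if bystander disturbed: screwdriver b moved by more than 30 mm (distance of screwdriver_b from where it was at the start of the episode above 0.03 m).
It fails at once if bystander disturbed: side cutters moved by more than 30 mm (distance of side_cutters from where it was at the start of the episode above 0.03 m).
It fails at once if bystander disturbed: terminal tin moved by more than 30 mm (distance of terminal_tin from where it was at the start of the episode above 0.03 m).
It also fails if it takes over 72 s, if anything falls off the work surface, if the arm or the gripper's body presses on something with over 40 N, if the wrist force passes 120 N, or if a joint passes its speed limit or range.

## Robot

A 6-joint arm with a two-finger parallel gripper is mounted at the origin on a cart in front of the work surface, level with it; the furniture and walls round the work are solid. World frame = base frame: x ahead of the robot, y to its left, z up, the work surface at z = 0. Lengths are in m, angles in rad, forces in N, time in s.
With the tool pointing down it reaches from about 0.35 to 0.775 m from the base axis. Payload 7.3 kg.
Tool frame: the origin (TCP) lies at the very end of the fingers, on their centre line; the grasp point (between the pads) lies 19 mm behind it; z points along the fingers, y is the line along which they close (so a half turn about z gives the same grasp; the last joint's range is limited). The gripper opens to 92 mm and grips with 3 to 60 N. Pads are 19 mm wide; open, the fingers measure 130 mm over their backs; the gripper's body (75 mm by 190 mm) begins 47 mm behind the grasp point.
Start: joints at [1.054, 0.342, 1.524, -0, 1.275, -0.146], TCP at [0.19, 0.489, 0.227] pointing down, gripper open.
Joint ranges: [-2.53, 2.53], [-0.77, 2.02], [0.04, 2.7], [-1, 4.14], [0.28, 2.66], [-3.11, 3.11]. Speed limits (rad/s): [2.57, 2.57, 3.14, 3.14, 3.14, 3.14].

## Interface

Orientations are given as [roll, pitch, yaw] about the fixed x, y, z axes, in that order (R = Rz(yaw) Ry(pitch) Rx(roll)).
In Python, from cell import robot, read_camera, get_calibration gives the robot as it stands. The module is installed in compiled form; this text tells all that it offers.
- The arm moves only by the tool send_rows, never from a script. Its argument "plan" is a list of rows, each a list of 2 entries, a list of its own where there are three numbers: the shift along the tool's x, y, z as a fraction of full scale, then the turn, a rotation vector about the tool's x, y, z as a fraction of full scale. A call has exactly 10 rows; each row shifts and turns the commanded pose from where the row before left it, along the tool's axes as they then stand; what a row does not reach is not made up. Full scale, the value 1, is 0.025 m for a shift and 90 degrees for a turn. A row lasts 1/8 s, in which the tool goes at most 62.5 mm and 10.7 degrees, less where a joint would pass 70% of its speed; a pose out of reach is approached as far as the arm can. A call with a number of a shift or a turn outside -1 to 1 is refused whole. A call with a gripper value outside its range is refused whole. "gripper" is the opening, from -1 (shut) to 1 (fully open), so that 0 is half open, set as the call begins (left out, the last holds). The fingers move at their own pace and stop on an object; "force" is the grip in N (left out, the last holds). Time passes only in rows, so rows that do not move let the fingers close, or fill a call up. It gives the time, the measured TCP pose, the force, the opening and the grip force at its end, in the units of the state.
- robot.observe(): the state, without advancing time (a new reading comes with each control period).
- read_camera(name): name is "side" or "top" or "wrist"; returns (picture, depth): 384x512x3 uint8, blue, green, red; 384x512 float32, m along the optical axis (not along the pixel's ray), 0 where there is no reading.
- get_calibration(name): a dict with "intrinsics" (3x3 intrinsics, pixels), "dist_coeffs" ([k1, k2, p1, p2, k3] as OpenCV has them; the pictures are not rectified), "rvec" (rotation vector, rad) and "tvec" (3), from world to camera coordinates, as OpenCV has them. Camera axes: x right, y down, z forward; pixel columns grow to the right and rows downward; lengths in m; the calibration is good to about 2 mm. A picture is of the moment at which its call begins: read the wrist's pose just before it. get_calibration takes no time and is no camera call; for the wrist camera it gives the pose at the moment of the call.
- robot.hand_in(): hands the job in; it is judged then, once.
The state is a dict: "time": time; "qpos": joint angles; "qvel": joint speeds; "joint_efforts": joint torques, N m; "tool_pos": TCP position; "tool_rot": TCP orientation; "contact_force": force on the tool from outside, world axes, zero at the start; "torque": the same for the moment, N m; "opening": finger opening in m; "grip_force": force on a finger pad.
Only numpy, scipy, OpenCV 4.12 (cv2) and the standard library are available. Lean on these libraries where they do the work, as an engineer would, in place of code of your own. Each camera call takes 0.05 s, during which the arm holds its last target. There are 200 camera calls.

## Working session

There is one attempt and no reset: what is moved stays moved. The work goes in short steps, Python scripts to look and compute and a tool call to move; the robot and the scene stay as the last step left them, time stands still between calls to the robot, and variables do not carry over. Pictures are saved under pics/ and viewed, at most 10 in all, crops included, and the job is handed in when it is done.

Besides the shell and the picture viewer there is one more tool, called after "Emit:" as name(argument=value, ...), one argument or row to a line, values as JSON. send_rows: Moves the arm, as the interface text tells. Shift numbers are shares of 0.025 m and turn numbers shares of 90 degrees, none past 1 either way. Its arguments: {"type":"object","properties":{"plan":{"type":"array"},"gripper":{"type":"number"},"force":{"type":"number"}},"required":["plan"]}

```bash
mkdir -p pics; cat > h.py <<'E'
import numpy as np,cv2
from cell import robot,read_camera,get_calibration
def cloud(n):
    c=get_calibration(n);im,d=read_camera(n)
    h,w=d.shape;u,v=np.meshgrid(np.arange(w),np.arange(h))
    p=cv2.undistortPoints(np.stack([u,v],-1).reshape(-1,1,2).astype(float),np.array(c['intrinsics']),np.array(c['dist_coeffs'])).reshape(h,w,2)
    P=np.dstack([p*d[...,None],d]);R,_=cv2.Rodrigues(np.array(c['rvec'],float))
    W=(P-np.array(c['tvec']).ravel())@R
    W[d==0]=np.nan
    return im,W
E
python3 - <<'E'
from h import *
o=robot.observe();print({k:np.round(v,3) for k,v in o.items()})
for n in('top','side'):
    im,W=cloud(n);cv2.imwrite(f'pics/{n}0.png',im);np.save(n+'.npy',W)
E
```

```text
{'time': np.float64(0.0), 'qpos': array([ 1.054,  0.343,  1.525,  0.   ,  1.275, -0.146]), 'qvel': array([-0.   ,  0.001, -0.001, -0.001, -0.   ,  0.001]), 'joint_efforts': array([ -0.   , -43.124, -24.423,   0.072,   0.056,  -0.   ]), 'tool_pos': array([0.19 , 0.489, 0.226]), 'tool_rot': array([-3.14 , -0.   ,  2.771]), 'contact_force': array([ 0.179,  0.153, -1.067]), 'torque': array([0.021, 0.02 , 0.016]), 'grip_force': np.float64(0.0), 'opening': np.float64(0.092)}
```

View pics/top0.png

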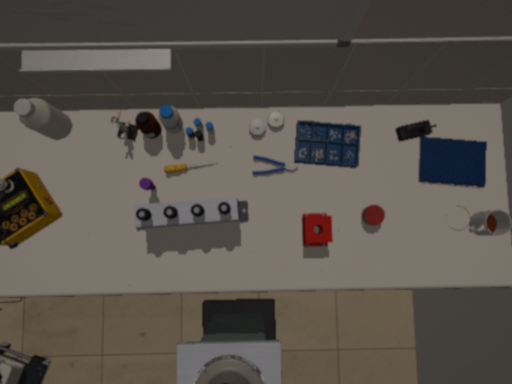

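View pics/side0.png

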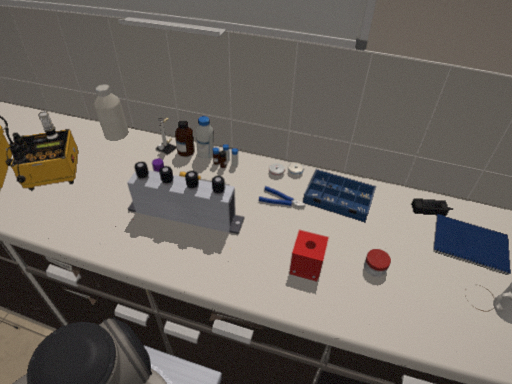

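The top view shows the rack with knobs near px (144,214), (170,212), (197,210) and (224,208), the reject hole at (318,229), the tin at (374,215), and a purple decoy at (147,184).

```bash
python3 - <<'E'
from h import *
for n in('top','side'):
    W=np.load(n+'.npy');im=cv2.imread(f'pics/{n}0.png').astype(int)
    z=W[...,2];mx=im.max(-1);sat=mx-im.min(-1)
    roi=(W[...,0]>.2)&(W[...,0]<.8)&(W[...,1]>-.6)&(W[...,1]<.6)
    def comps(m,t):
        k,l,s,c=cv2.connectedComponentsWithStats(m.astype(np.uint8))
        for i in range(1,k):
            if s[i,4]>20:
                q=W[l==i];print(n,t,s[i,4],c[i].round(),np.nanmedian(q,0).round(4),np.nanmin(q,0).round(3),np.nanmax(q,0).round(3))
    comps(roi&(z>.158)&(z<.2),'knobtop')
    q=W[roi&(z>.115)&(z<.14)&(sat<40)]
    for z0 in(.115,.125,.135): pass
    m=(roi&(z>.12)&(z<.14)&(sat<40)&(mx>60));p=W[m][:,:2].astype(np.float32);print(n,'rack',np.median(W[m],0),cv2.minAreaRect(p))
    m=roi&(z>.07)&(z<.086)&(im[...,2]>120)&(sat>80);p=W[m][:,:2].astype(np.float32);print(n,'rej',np.median(W[m],0),cv2.minAreaRect(p))
E
```

```text
top knobtop 127 [224. 207.] [ 0.5521 -0.0034  0.1709] [ 0.536 -0.018  0.159] [0.569 0.013 0.177]
top knobtop 128 [196. 209.] [0.548  0.0726 0.1708] [0.532 0.057 0.161] [0.565 0.09  0.176]
top knobtop 130 [169. 211.] [0.5438 0.1468 0.1707] [0.527 0.13  0.159] [0.561 0.164 0.176]
top knobtop 135 [142. 213.] [0.5398 0.2205 0.1706] [0.523 0.204 0.159] [0.556 0.238 0.175]
top rack [0.54562931 0.11119436 0.12521139] ((0.6384631395339966, 0.2705853283405304), (0.6379829049110413, 0.26409292221069336), 83.3239974975586)
top rej [nan nan nan] ((0.0, 0.0), (0.0, 0.0), 0.0)
side knobtop 109 [140. 167.] [0.5329 0.2182 0.1696] [0.52  0.204 0.158] [0.553 0.236 0.174]
side knobtop 129 [165. 171.] [0.5382 0.1442 0.1711] [0.526 0.13  0.158] [0.559 0.163 0.177]
side knobtop 133 [191. 176.] [0.5425 0.0699 0.171 ] [0.531 0.055 0.159] [0.565 0.089 0.175]
side knobtop 133 [218. 181.] [ 0.5474 -0.0045  0.1713] [ 0.535 -0.021  0.159] [0.57  0.014 0.175]
side rack [0.53564663 0.10902655 0.12603989] ((0.6276761293411255, 0.26978230476379395), (0.6490964889526367, 0.22898222506046295), 77.32357788085938)
side rej [ 0.49141943 -0.27252174  0.07882786] ((0.5594371557235718, 0.13519862294197083), (0.9063870310783386, 0.18650943040847778), 87.38224792480469)
  return _methods._mean(a, axis=axis, dtype=dtype,
  ret = um.true_divide(
```

```bash
python3 - <<'E' 2>/dev/null
from h import *
for n in('top','side'):
    W=np.load(n+'.npy');im=cv2.imread(f'pics/{n}0.png')
    hsv=cv2.cvtColor(im,cv2.COLOR_BGR2HSV).astype(int);z=W[...,2]
    red=((hsv[...,0]<8)|(hsv[...,0]>172))&(hsv[...,1]>120)
    for y in(-.004,.072,.146,.22):
        m=(z>.165)&(z<.18)&(abs(W[...,1]-y)<.025)&(W[...,0]<.6)&(W[...,0]>.5)
        (c,s,a)=cv2.minAreaRect(W[m][:,:2].astype(np.float32))
        print(n,m.sum(),np.round(c,4),np.round(s,3),W[m].mean(0).round(4))
    m=red&(z>.068)&(z<.09)&(W[...,1]<-.2)&(W[...,1]>-.34)&(W[...,0]>.3)&(W[...,0]<.7)
    p=W[m][:,:2].astype(np.float32);(c,s,a)=cv2.minAreaRect(p)
    print(n,'rej',m.sum(),np.median(z[m]),np.round(c,4),np.round(s,3),a)
    v,u=np.nonzero(m)
    # hole: dark/low pixels inside block area
    hole=~m&(abs(W[...,0]-c[0])<.022)&(abs(W[...,1]-c[1])<.022)
    print('holepix',hole.sum(),W[hole][:,:2].mean(0).round(4), np.argwhere(hole).mean(0))
    for nm,cc in(('tin',None),):
        t=red&(W[...,1]<-.36)&(W[...,1]>-.6)&(W[...,0]>.3);print('tin',W[t].mean(0).round(3))
    print(np.array(get_calibration(n)['tvec']).ravel())
E
```

```text
top 123 [ 0.5524 -0.0025] [0.033 0.03 ] [ 0.5525 -0.0024  0.1711]
top 122 [0.5481 0.0729] [0.033 0.032] [0.5481 0.0724 0.1709]
top 124 [0.5441 0.1469] [0.033 0.032] [0.5436 0.1464 0.171 ]
top 125 [0.5391 0.222 ] [0.033 0.032] [0.539  0.2216 0.1707]
top rej 669 0.07817067615081728 [ 0.4924 -0.2745] [0.08  0.077] 88.86630249023438
holepix 55 [ 0.493 -0.283] [228.2        317.67272727]
tin [ 0.53  -0.453  0.042]
[-0.08999138  0.58853304  1.24116165]
side 107 [ 0.5522 -0.0028] [0.034 0.034] [ 0.55   -0.0034  0.1714]
side 105 [0.5487 0.0728] [0.034 0.032] [0.5458 0.0709 0.1714]
side 102 [0.5421 0.1468] [0.031 0.033] [0.5409 0.1459 0.1713]
side 83 [0.5368 0.2204] [0.029 0.03 ] [0.5357 0.22   0.1698]
side rej 788 0.0785876981761106 [ 0.4907 -0.275 ] [0.078 0.082] 89.83063507080078
holepix 35 [ 0.5031 -0.2751] [245.68571429 310.22857143]
tin [ 0.511 -0.455  0.02 ]
[-0.27091448  0.45245964  0.72162037]
```

Emit:
send_rows(
  plan=[
    [[-0.94, -0.276, 0], [0, 0, 0]],
    [[-0.94, -0.276, 0], [0, 0, 0]],
    [[-0.94, -0.276, 0], [0, 0, 0]],
    [[-0.94, -0.276, 0], [0, 0, 0]],
    [[-0.94, -0.276, 0], [0, 0, 0]],
    [[-0.94, -0.276, 0], [0, 0, 0]],
    [[-0.94, -0.276, 0], [0, 0, 0]],
    [[-0.94, -0.276, 0], [0, 0, 0]],
    [[-0.94, -0.276, 0], [0, 0, 0]],
    [[-0.94, -0.276, 0], [0, 0, 0]],
  ],
  gripper=1,
)

```text
time: 1.35
tool_pos: [0.3847, 0.3392, 0.2264]
tool_rot: [-3.141, -0.001, 2.771]
contact_force: [0.3, -0.0, -0.3]
opening: 0.0917
grip_force: 0.0
```

Emit:
send_rows(
  plan=[
    [[-0.932, -0.27, 0], [0, 0, 0]],
    [[-0.932, -0.27, 0], [0, 0, 0]],
    [[-0.932, -0.27, 0], [0, 0, 0]],
    [[-0.932, -0.27, 0], [0, 0, 0]],
    [[-0.932, -0.27, 0], [0, 0, 0]],
    [[-0.932, -0.27, 0], [0, 0, 0]],
    [[-0.932, -0.27, 0], [0, 0, 0]],
    [[-0.932, -0.27, 0], [0, 0, 0]],
    [[0, 0, 0.2], [0, 0, 0.104]],
    [[0, 0, 0.2], [0, 0, 0.104]],
  ],
)

```text
time: 2.6
tool_pos: [0.5393, 0.2212, 0.2164]
tool_rot: [-3.142, -0.0, 2.438]
contact_force: [-0.5, 0.2, 0.7]
opening: 0.0917
grip_force: 0.0
```

Emit:
send_rows(
  plan=[
    [[0, 0, 0.2], [0, 0, 0.104]],
    [[0, 0, 0.2], [0, 0, 0.104]],
    [[0, 0, 0.2], [0, 0, 0.104]],
    [[0, 0, 0.2], [0, 0, 0.104]],
    [[0, 0, 0.1], [0, 0, 0.106]],
    [[0, 0, 0], [0, 0, 0]],
    [[0, 0, 0], [0, 0, 0]],
    [[0, 0, 0], [0, 0, 0]],
    [[0, 0, 0], [0, 0, 0]],
    [[0, 0, 0], [0, 0, 0]],
  ],
)

```text
time: 3.85
tool_pos: [0.5384, 0.2221, 0.1943]
tool_rot: [3.141, -0.0, 1.625]
contact_force: [0.8, 0.8, -0.4]
opening: 0.0918
grip_force: 0.0
```

Emit:
send_rows(
  plan=[
    [[0, 0, 0.5], [0, 0, 0]],
    [[0, 0, 0.5], [0, 0, 0]],
    [[0, 0, 0.5], [0, 0, 0]],
    [[0, 0, 0.5], [0, 0, 0]],
    [[0, 0, 0.42], [0, 0, 0]],
    [[0, 0, 0], [0, 0, 0]],
    [[0, 0, 0], [0, 0, 0]],
    [[0, 0, 0], [0, 0, 0]],
    [[0, 0, 0], [0, 0, 0]],
    [[0, 0, 0], [0, 0, 0]],
  ],
)

```text
time: 5.1
tool_pos: [0.5385, 0.222, 0.134]
tool_rot: [3.141, -0.0, 1.624]
contact_force: [0.2, 0.3, 1.0]
opening: 0.0921
grip_force: 0.0
```

Emit:
send_rows(
  plan=[
    [[0, 0, 0], [0, 0, 0]],
    [[0, 0, 0], [0, 0, 0]],
    [[0, 0, 0], [0, 0, 0]],
    [[0, 0, 0], [0, 0, 0]],
    [[0, 0, 0], [0, 0, 0]],
    [[0, 0, 0], [0, 0, 0]],
    [[0, 0, 0], [0, 0, 0]],
    [[0, 0, 0], [0, 0, 0]],
    [[0, 0, 0], [0, 0, 0]],
    [[0, 0, -0.1], [0, 0, 0]],
  ],
  gripper=-0.5,
  force=25,
)

```text
time: 6.35
tool_pos: [0.5381, 0.2219, 0.1359]
tool_rot: [-3.141, 0.0, 1.624]
contact_force: [0.8, -0.5, -1.6]
opening: 0.0336
grip_force: 25.0
```

Emit:
send_rows(
  plan=[
    [[0, 0, -0.4], [0, 0, 0]],
    [[0, 0, -0.4], [0, 0, 0]],
    [[0, 0, -0.4], [0, 0, 0]],
    [[0, 0, -0.4], [0, 0, 0]],
    [[0, 0, -0.4], [0, 0, 0]],
    [[0, 0, -0.4], [0, 0, 0]],
    [[0, 0, -0.4], [0, 0, 0]],
    [[0, 0, -0.12], [0, 0, 0]],
    [[0, 0, 0], [0, 0, 0]],
    [[0, 0, 0], [0, 0, 0]],
  ],
)

```text
time: 7.6
tool_pos: [0.5382, 0.2219, 0.2088]
tool_rot: [-3.141, 0.0, 1.624]
contact_force: [-0.3, -0.2, -1.3]
opening: 0.0336
grip_force: 25.0
```

```bash
python3 - <<'E'
from h import *
print(robot.observe()['contact_force'])
im,W=cloud('side');np.save('side1.npy',W)
a=cv2.resize(im[110:260,80:280],None,fx=3,fy=3,interpolation=cv2.INTER_CUBIC)
cv2.imwrite('pics/s1.png',cv2.convertScaleAbs(a,alpha=1.4))
E
```

```text
[-0.31454451 -0.23039934 -1.26025209]
```

View pics/s1.png

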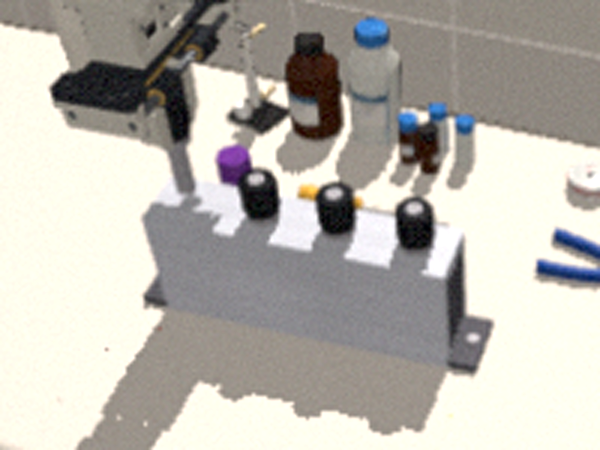

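```bash
python3 - <<'E'
from h import *
c=get_calibration('side')
p=np.array([[.5385,.222,z] for z in(.2,.14,.125)]+[[.5295,.222,.14],[.5295,.222,.125]])
q=cv2.projectPoints(p,np.array(c['rvec']),np.array(c['tvec']),np.array(c['intrinsics']),np.array(c['dist_coeffs']))[0].reshape(-1,2)
print(((q-[80,110])*3).round())
W=np.load('side1.npy')
for v in range(158,180): print(v,*[W[v,u].round(3) for u in(140,141)])
E
```

```text
[[174. 140.]
 [186. 190.]
 [190. 202.]
 [182. 196.]
 [185. 208.]]
158 [0.528 0.208 0.207] [0.531 0.207 0.205]
159 [0.529 0.21  0.203] [0.531 0.208 0.202]
160 [0.533 0.214 0.195] [0.536 0.213 0.193]
161 [0.534 0.215 0.191] [0.535 0.213 0.19 ]
162 [0.533 0.215 0.188] [0.537 0.215 0.185]
163 [0.534 0.217 0.183] [0.538 0.217 0.18 ]
164 [0.533 0.217 0.18 ] [0.533 0.214 0.181]
165 [0.531 0.216 0.178] [0.536 0.217 0.175]
166 [0.53  0.216 0.176] [0.534 0.216 0.173]
167 [0.53  0.217 0.172] [0.533 0.216 0.169]
168 [0.53  0.218 0.168] [0.533 0.217 0.166]
169 [0.529 0.218 0.165] [0.531 0.216 0.164]
170 [0.528 0.218 0.163] [0.531 0.217 0.16 ]
171 [0.528 0.219 0.158] [0.531 0.218 0.156]
172 [0.528 0.219 0.155] [0.53  0.218 0.153]
173 [0.529 0.221 0.149] [0.531 0.22  0.148]
174 [0.531 0.224 0.143] [0.529 0.219 0.147]
175 [0.543 0.234 0.127] [0.545 0.233 0.125]
176 [0.543 0.236 0.122] [0.546 0.234 0.121]
177 [0.54  0.234 0.122] [0.545 0.234 0.117]
178 [0.54  0.235 0.118] [0.542 0.233 0.116]
179 [0.526 0.225 0.128] [0.539 0.231 0.116]
```

Depth shows the shank ending about 15–20 mm above the rack, which suggests this is the snapped one. I'll lift to 100 mm, where a full pin still stays in its bore, and check.

Emit:
send_rows(
  plan=[
    [[0, 0, -0.35], [0, 0, 0]],
    [[0, 0, -0.35], [0, 0, 0]],
    [[0, 0, -0.3], [0, 0, 0]],
    [[0, 0, 0], [0, 0, 0]],
    [[0, 0, 0], [0, 0, 0]],
    [[0, 0, 0], [0, 0, 0]],
    [[0, 0, 0], [0, 0, 0]],
    [[0, 0, 0], [0, 0, 0]],
    [[0, 0, 0], [0, 0, 0]],
    [[0, 0, 0], [0, 0, 0]],
  ],
)

```text
time: 8.9
tool_pos: [0.5384, 0.222, 0.2342]
tool_rot: [3.142, -0.0, 1.624]
contact_force: [-0.2, 0.8, -0.2]
opening: 0.0338
grip_force: 25.0
```

```bash
python3 - <<'E'
from h import *
im,W=cloud('side');np.save('side1.npy',W)
a=cv2.resize(im[120:200,100:200],None,fx=6,fy=6,interpolation=cv2.INTER_CUBIC)
cv2.imwrite('pics/s2.png',cv2.convertScaleAbs(a,alpha=1.4))
E
```

```text
(no output)
```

View pics/s2.png

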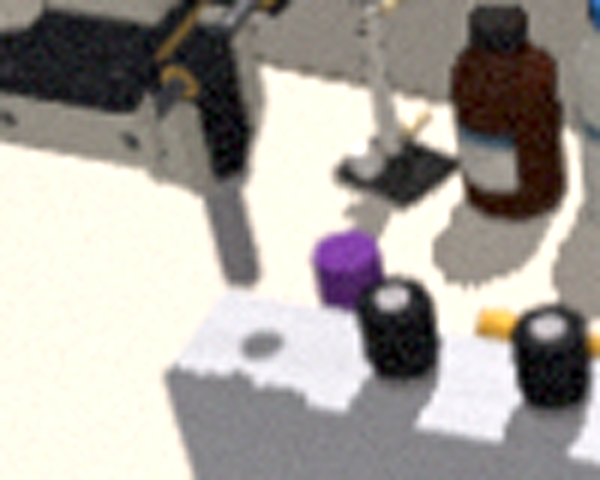

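The picture confirms it: the shank ends at (235,280), with the empty bore at (262,345) below it, so this is the snapped pin. Next I carry it to the reject holder.

Emit:
send_rows(
  plan=[
    [[0, 0, -0.52], [0, 0, 0]],
    [[0, 0, -0.52], [0, 0, 0]],
    [[-0.5, -0.07, 0], [0, 0, 0]],
    [[-0.95, -0.13, 0], [0, 0, 0]],
    [[-0.95, -0.13, 0], [0, 0, 0]],
    [[-0.95, -0.13, 0], [0, 0, 0]],
    [[-0.95, -0.13, 0], [0, 0, 0]],
    [[-0.95, -0.13, 0], [0, 0, 0]],
    [[-0.95, -0.13, 0], [0, 0, 0]],
    [[-0.95, -0.13, 0], [0, 0, 0]],
  ],
)

```text
time: 10.2
tool_pos: [0.523, 0.0407, 0.2602]
tool_rot: [-3.142, 0.0, 1.624]
contact_force: [-0.2, 0.6, -1.7]
opening: 0.034
grip_force: 25.0
```

Emit:
send_rows(
  plan=[
    [[-0.95, -0.13, 0], [0, 0, 0]],
    [[-0.95, -0.13, 0], [0, 0, 0]],
    [[-0.95, -0.13, 0], [0, 0, 0]],
    [[-0.95, -0.13, 0], [0, 0, 0]],
    [[-0.95, -0.13, 0], [0, 0, 0]],
    [[-0.95, -0.13, 0], [0, 0, 0]],
    [[-0.95, -0.13, 0], [0, 0, 0]],
    [[-0.95, -0.13, 0], [0, 0, 0]],
    [[-0.95, -0.13, 0], [0, 0, 0]],
    [[-0.95, -0.13, 0], [0, 0, 0]],
  ],
)

```text
time: 11.45
tool_pos: [0.5029, -0.198, 0.2602]
tool_rot: [-3.141, 0.0, 1.624]
contact_force: [0.3, -0.2, -1.7]
opening: 0.0338
grip_force: 25.0
```

Emit:
send_rows(
  plan=[
    [[-0.76, -0.153, 0], [0, 0, 0]],
    [[-0.76, -0.153, 0], [0, 0, 0]],
    [[-0.76, -0.153, 0], [0, 0, 0]],
    [[-0.76, -0.153, 0], [0, 0, 0]],
    [[0, 0, 0.7], [0, 0, 0]],
    [[0, 0, 0.7], [0, 0, 0]],
    [[0, 0, 0.7], [0, 0, 0]],
    [[0, 0, 0.7], [0, 0, 0]],
    [[0, 0, 0.7], [0, 0, 0]],
    [[0, 0, 0.2], [0, 0, 0]],
  ],
)

```text
time: 12.7
tool_pos: [0.492, -0.2735, 0.1666]
tool_rot: [-3.14, -0.001, 1.624]
contact_force: [-0.2, -0.3, -2.6]
opening: 0.0334
grip_force: 25.0
```

```bash
python3 - <<'E'
from h import *
im,W=cloud('side')
a=cv2.resize(im[190:290,260:360],None,fx=6,fy=6,interpolation=cv2.INTER_CUBIC)
cv2.imwrite('pics/s3.png',cv2.convertScaleAbs(a,alpha=1.4))
im,W=cloud('wrist');cv2.imwrite('pics/w3.png',im)
E
```

```text
(no output)
```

View pics/s3.png

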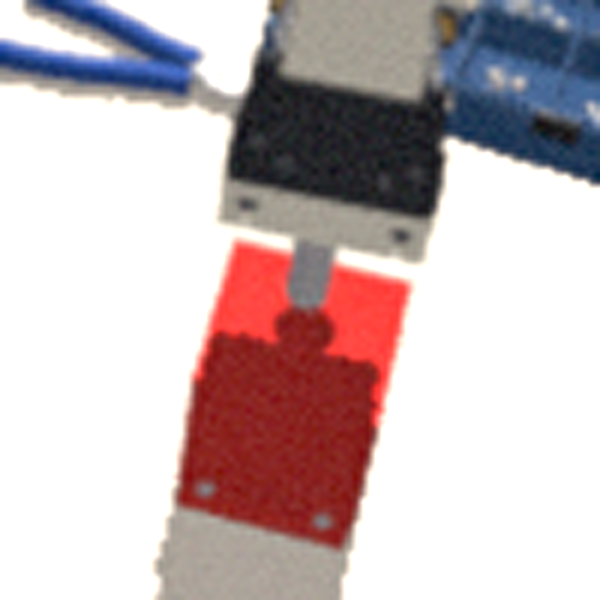

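View pics/w3.png

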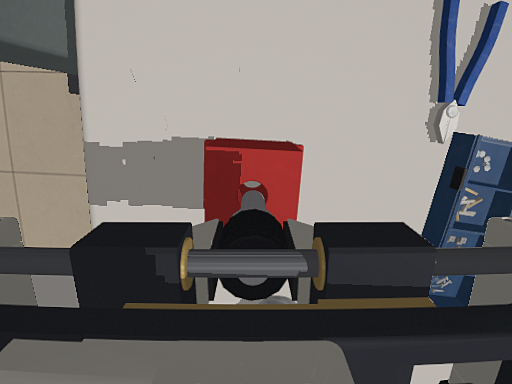

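Both views show the shank over the hole (wrist px 252,195). Lowering.

Emit:
send_rows(
  plan=[
    [[-0.04, 0, 0.3], [0, 0, 0]],
    [[0, 0, 0.3], [0, 0, 0]],
    [[0, 0, 0.3], [0, 0, 0]],
    [[0, 0, 0.3], [0, 0, 0]],
    [[0, 0, 0.3], [0, 0, 0]],
    [[0, 0, 0.3], [0, 0, 0]],
    [[0, 0, 0.3], [0, 0, 0]],
    [[0, 0, 0.3], [0, 0, 0]],
    [[0, 0, 0.3], [0, 0, 0]],
    [[0, 0, 0.3], [0, 0, 0]],
  ],
)

```text
time: 14.05
tool_pos: [0.4925, -0.2744, 0.0922]
tool_rot: [3.141, -0.0, 1.624]
contact_force: [0.9, 0.6, -1.0]
opening: 0.0335
grip_force: 25.0
```

In freely. Lower the last few mm, then release.

Emit:
send_rows(
  plan=[
    [[0, 0, 0.08], [0, 0, 0]],
    [[0, 0, 0.08], [0, 0, 0]],
    [[0, 0, 0.04], [0, 0, 0]],
    [[0, 0, 0], [0, 0, 0]],
    [[0, 0, 0], [0, 0, 0]],
    [[0, 0, 0], [0, 0, 0]],
    [[0, 0, 0], [0, 0, 0]],
    [[0, 0, 0], [0, 0, 0]],
    [[0, 0, 0], [0, 0, 0]],
    [[0, 0, 0], [0, 0, 0]],
  ],
)

```text
time: 15.3
tool_pos: [0.4925, -0.2744, 0.0877]
tool_rot: [3.142, -0.0, 1.624]
contact_force: [-0.8, -0.1, -1.6]
opening: 0.0334
grip_force: 25.0
```

Emit:
send_rows(
  plan=[
    [[0, 0, 0], [0, 0, 0]],
    [[0, 0, 0], [0, 0, 0]],
    [[0, 0, 0], [0, 0, 0]],
    [[0, 0, 0], [0, 0, 0]],
    [[0, 0, 0], [0, 0, 0]],
    [[0, 0, 0], [0, 0, 0]],
    [[0, 0, 0], [0, 0, 0]],
    [[0, 0, 0], [0, 0, 0]],
    [[0, 0, 0], [0, 0, 0]],
    [[0, 0, 0], [0, 0, 0]],
  ],
  gripper=0.7,
)

```text
time: 16.55
tool_pos: [0.4925, -0.2744, 0.0877]
tool_rot: [3.142, -0.0, 1.624]
contact_force: [-0.3, -0.2, -0.5]
opening: 0.078
grip_force: 0.0
```

Emit:
send_rows(
  plan=[
    [[0, 0, -0.4], [0, 0, 0]],
    [[0, 0, -0.6], [0, 0, 0]],
    [[0, 0, -0.8], [0, 0, 0]],
    [[0, 0, -0.8], [0, 0, 0]],
    [[0, 0, -0.8], [0, 0, 0]],
    [[0, 0, -0.8], [0, 0, 0]],
    [[0, 0, -0.8], [0, 0, 0]],
    [[0, 0, 0], [0, 0, 0]],
    [[0, 0, 0], [0, 0, 0]],
    [[0, 0, 0], [0, 0, 0]],
  ],
)

```text
time: 17.8
tool_pos: [0.4921, -0.2741, 0.2119]
tool_rot: [-3.14, -0.001, 1.624]
contact_force: [-0.2, 0.3, 0.4]
opening: 0.0783
grip_force: 0.0
```

```bash
python3 - <<'E' 2>/dev/null
from h import *
im,W=cloud('side');z=W[...,2]
m=(z>.095)&(z<.15)&(abs(W[...,0]-.492)<.03)&(abs(W[...,1]+.2747)<.03)
print(m.sum(),np.nanmax(z[m]),np.nanmin(W[m],0),np.nanmax(W[m],0),W[m&(z>.117)].mean(0))
cv2.imwrite('pics/s4.png',cv2.convertScaleAbs(cv2.resize(im[120:300,80:400],None,fx=2.4,fy=2.4),alpha=1.4))
E
```

```text
200 0.1282500244258762 [ 0.47422133 -0.2897985   0.09512655] [ 0.50937507 -0.25767625  0.12825002] [ 0.49006695 -0.27402342  0.12395023]
```

View pics/s4.png

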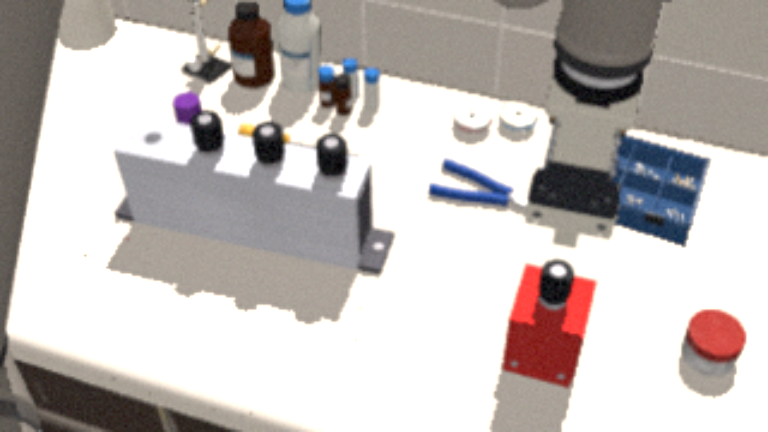

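The pin stands seated in the red holder (knob top at z≈0.124, as expected). The other three pins are home and the bystanders are where they were.

```bash
python3 -c "
from cell import robot
print(robot.hand_in())"
```

```text
the job is handed in; nothing more can be done
None
```

The snapped pin was the one at the rack's left end (largest y); it now stands flange-down in the red reject holder, the three good pins were never touched and stayed home, and I handed the job in at about 18 s (no verdict came back).

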